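# Check the thickness of the walnut strip with the bridge gauge

### The arm

A 6-joint arm with a two-finger parallel gripper is mounted at the origin on the work surface. World frame = base frame: x ahead of the robot, y to its left, z up, the work surface at z = 0. Lengths are in m, angles in rad, forces in N, time in s.
With the tool pointing down it reaches from about 0.225 to 0.875 m from the base axis. Payload 3.4 kg.
Tool frame: the origin (TCP) lies at the very end of the fingers, on their centre line; the grasp point (between the pads) lies 19 mm behind it; z points along the fingers, y is the direction in which the jaws open and shut (so a half turn about z gives the same grasp; the last joint's range is limited). The gripper opens to 85 mm and grips with 20 to 120 N. Pads are 22 mm wide; open, the fingers measure 114 mm over their backs; the gripper's body (76 mm by 85 mm) begins 54 mm behind the grasp point. The pads swing forward as they close: fully open they stand 13 mm farther back than shut.
Start: joints at [-1.347, 0.276, 1.505, -0, 1.361, -0.121], TCP at [0.194, -0.541, 0.231] pointing down, gripper open.
Joint ranges: [-2.89, 2.89], [-0.75, 2.08], [0.22, 2.7], [-1.18, 4.32], [0.11, 2.71], [-2.7, 2.7]. Speed limits (rad/s): [2.57, 2.57, 3.14, 3.14, 3.14, 3.14].

### API

Orientations are given as a unit quaternion [w, x, y, z].
In Python, from rig import manip, eyes gives the robot as it stands. The module is installed in compiled form; this text tells all that it offers.
- The arm moves only by the tool servo_tool, never from a script. Its argument "deltas" is one flat list of numbers, 6 for each row, row after row: the shift along the tool's x, y, z in cm, then the turn, a rotation vector about the tool's x, y, z in degrees. A call has 1 to 20 rows; each row shifts and turns the pose as measured when the row begins, along the tool's axes as they then stand; what a row does not reach is not made up. A row lasts 1/10 s, in which the tool goes at most 50 mm and 8.59 degrees, less where a joint would pass 70% of its speed; a pose out of reach is approached as far as the arm can. A call with a gripper value outside its range is refused whole. "jaw" is the finger opening in cm, from 0 to 8.54, set as the call begins (left out, the last holds). The fingers move at their own pace and stop on an object; "grip_force" is the grip in N (left out, the last holds). Time passes only in rows, so rows that do not move let the fingers close. It gives the time, the measured TCP pose, the force and the opening at its end, in the units of the state.
- manip.get_state(): the state, without advancing time (a new reading comes with each control period).
- eyes.get_image(name): name is "scene" or "top" or "wrist"; returns (picture, depth): 384x512x3 uint8, red, green, blue; 384x512 float32, m along the optical axis (not along the pixel's ray), 0 where there is no reading.
- eyes.get_calibration(name): a dict with "camera_matrix" (3x3 intrinsics, pixels), "rvec" (rotation vector, rad) and "tvec" (3), from world to camera coordinates, as OpenCV has them. Camera axes: x right, y down, z forward; pixel columns grow to the right and rows downward; lengths in m; the calibration is good to about 2 mm. A picture is of the moment at which its call begins: read the wrist's pose just before it. get_calibration takes no time and is no camera call; for the wrist camera it gives the pose at the moment of the call.
- manip.sign_off(): hands the job in, once; it reports no verdict.
The state is a dict: "clock": time; "qpos": joint angles; "qd": joint speeds; "effort": joint torques, N m; "position": TCP position; "ee_rot": TCP orientation; "contact_force": force on the tool from outside, world axes, zero at the start; "moment": the same for the moment, N m; "width": finger opening in m.
Only numpy, scipy, OpenCV 4.12 (cv2) and the standard library are available. Lean on these libraries where they do the work, as an engineer would, in place of code of your own. Each camera call takes 0.05 s, during which the arm holds its last target.

### The job

Read the thickness of the dark walnut strip with the bridge gauge: pick the gauge up by its blue post, set it squarely astride the middle of the strip and lower it by hand, not dropped, until both legs stand flat on the white board and the sprung brass foot is pushed up by the strip. Then let go and leave it standing there, with the strip still where it was.

Things in the scene. Friction and masses are not known exactly. Their poses are not given: they have to be found in the camera images.
- gauge_grip (a point): Centre of the gauge's blue post, 100 mm above its soles (z up). Loose aluminium bridge, 0.4-0.6 kg, first on the bench. Post 26 (x) by 30 mm (y), 75 to 127 mm above the soles: pinch across y. Crossbar 112 mm long (y), 34 wide, 55 to 75 mm above the soles; a leg 14 mm thick (y), 50 wide at each end, 84 mm gap between. Set it with its y across the strip, either way round.
- foot (a joint): Gauge reading in m: how far its sprung brass foot (18 mm disc under the post, mid gap) is pushed up. 0 hanging free, then 8 mm above the level of the soles; at most 0.040. Soft spring (0.3 N + 25 N/m): the gauge's weight holds it down. Legs on the board, it reads the part's height less 8 mm: 0.020 on the walnut strip.
- strip_mid (a point): Centre of the dark brown walnut strip, a loose bar 150 mm long (x), 36 mm wide (y), 28 mm thick (z up), about 0.12 kg, flat on the board; this point is 14 mm above the board. Two pale wooden bars of the same length and width, one 42 mm thick, one a stepped moulding 16 mm high, lie beside it about 108 mm apart; any of the three may be in the middle.
- board: Fixed white board on the bench, 260 mm (x) by 400 mm (y), 18 mm thick; origin at the centre of its underside, z up. The three wooden bars lie on it, roughly along its x, with room for the gauge's legs on either side of each.

How it is judged:
By the outcome, as a careful person would: the job done as asked, in the order asked, and still so for the second after the job is handed in, with the robot touching nothing.
It also fails if it takes over 35 s, if anything falls off the work surface, if the arm or the gripper's body presses on something with over 40 N, if the wrist force passes 120 N, or if a joint passes its speed limit or range.

## Working session

There is one attempt and no reset: what is moved stays moved. The work goes in short steps, Python scripts to look and compute and a tool call to move; the robot and the scene stay as the last step left them, time stands still between calls to the robot, and variables do not carry over. Pictures are saved under pics/ and viewed, and the job is handed in when it is done.

Besides the shell and the picture viewer there is one more tool, called after "Call:" as a command line: name --argument value ..., lists and objects as JSON in quotes. servo_tool: Moves the arm, as the interface text tells. Its arguments: {"type":"object","properties":{"deltas":{"type":"array","items":{"type":"number"}},"jaw":{"type":"number"},"grip_force":{"type":"number"}},"required":["deltas"]}

```bash
mkdir -p pics; cat > h.py <<'E'
import numpy as np,cv2
from rig import manip,eyes
def grab(n,tag):
    im,d=eyes.get_image(n); c=eyes.get_calibration(n)
    cv2.imwrite(f'pics/{tag}.png',im[:,:,::-1]); np.savez(f'pics/{tag}.npz',im=im,d=d,K=c['camera_matrix'],r=c['rvec'],t=c['tvec']); return im,d,c
def cloud(tag):
    z=np.load(f'pics/{tag}.npz'); K=z['K'];R=cv2.Rodrigues(z['r'])[0];t=z['t'].reshape(3)
    d=z['d'];v,u=np.mgrid[:d.shape[0],:d.shape[1]]
    P=np.stack([(u-K[0,2])/K[0,0]*d,(v-K[1,2])/K[1,1]*d,d],-1)
    W=(P-t)@R; W[d==0]=np.nan
    return z['im'],W
E
python3 - <<'E'
from h import *
s=manip.get_state(); print(s)
for n in('scene','top'):grab(n,n+'0')
E
```

```text
{'clock': 0.0, 'qpos': array([-1.34701400e+00,  2.76636743e-01,  1.50614406e+00,  2.53076626e-05,
        1.36070489e+00, -1.21009954e-01]), 'qd': array([-2.07816465e-03,  1.41477873e-03, -2.54920179e-05,  1.09603205e-03,
       -3.33477968e-03,  1.70965582e-03]), 'effort': array([ 1.14975624e-03, -4.16772652e+01, -2.45803034e+01, -2.80065865e-05,
        1.10592420e-02,  2.80722850e-05]), 'position': array([ 0.19423006, -0.54063781,  0.23041156]), 'ee_rot': array([-9.45905803e-04,  9.85176566e-01,  1.71540773e-01, -3.62598729e-05]), 'contact_force': array([0.62250647, 0.63190476, 0.2161163 ]), 'moment': array([0.02484859, 0.0047086 , 0.01694242]), 'width': 0.08545971555855374}
```

```bash
python3 - <<'E'
import cv2,numpy as np
E
ls pics
```

```text
scene0.npz
scene0.png
top0.npz
top0.png
```

View pics/scene0.png

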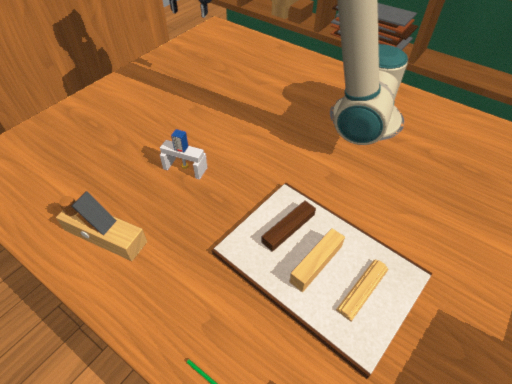

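View pics/top0.png

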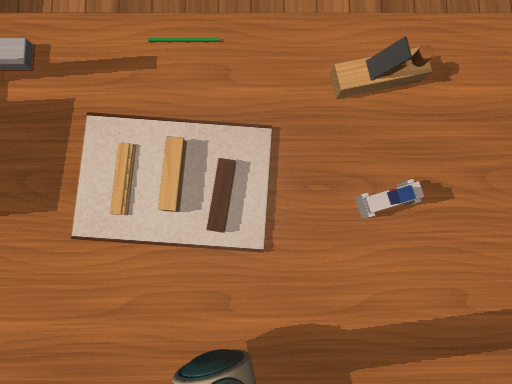

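```bash
cat > m.py <<'E'
from h import *
im,W=cloud('top0'); h=cv2.cvtColor(im,cv2.COLOR_RGB2HSV)
print('base',W[375,215],W[300,300], 'robot tcp proj')
c=eyes.get_calibration('top');print(cv2.projectPoints(np.array([[.194,-.541,.231],[0,0,0.]]),c['rvec'],c['tvec'],c['camera_matrix'],None)[0].ravel())
for tag in('top0','scene0'):
    im,W=cloud(tag); h=cv2.cvtColor(im,cv2.COLOR_RGB2HSV)
    H,S,V=[h[...,i].astype(int) for i in range(3)]
    blue=(H>100)&(H<130)&(S>130)&(V>50)
    dark=(V<110)&(W[...,2]>.038)&(W[...,2]<.054)&(W[...,0]>.2)&(W[...,1]>-.2)&(W[...,0]<.75)
    def rep(name,m):
        n,l,st,ce=cv2.connectedComponentsWithStats(m.astype(np.uint8))
        for i in range(1,n):
            if st[i,4]<30: continue
            P=W[l==i];P=P[~np.isnan(P[:,0])]
            r=cv2.minAreaRect((P[:,:2]*1000).astype(np.float32))
            print(tag,name,st[i],'med',np.round(np.median(P,0),4),'zmax',np.round(np.percentile(P[:,2],[5,50,95]),4),r)
    rep('blue',blue); rep('dark',dark)
    g=(W[...,2]>.055)&(W[...,2]<.09)&(S<90)&(V>120)
    rep('bar',g)
    g=(W[...,2]>.113)&blue
    rep('postTop',g)
    b=(W[...,2]>.01)&(W[...,2]<.024)&(S<60)&(V>130)
    rep('board',b)
E
python3 m.py
```

```text
base [0.22700396 0.03816647 0.19366147] [ 0.30430098 -0.12127387 -0.00250516] robot tcp proj
[610.56980341 401.77242378 243.10515305 457.7489944 ]
top0 blue [397 186  18  16 196] med [ 0.5125 -0.3019  0.1264] zmax [0.1246 0.1264 0.1282] ((513.0487670898438, -302.29315185546875), (23.62099266052246, 27.07107162475586), 17.635578155517578)
top0 dark [176 140  10  72 111] med [0.5607 0.1233 0.0461] zmax [0.0391 0.0461 0.053 ] ((563.7037353515625, 122.99942016601562), (2.9965531826019287, 146.8041534423828), 83.8958969116211)
top0 dark [ 207  158   29   74 1277] med [0.5222 0.0408 0.0452] zmax [0.0428 0.0452 0.0472] ((523.9570922851562, 40.91908645629883), (36.199275970458984, 149.61337280273438), 80.57779693603516)
top0 bar [396 179  28  24 173] med [ 0.5297 -0.3475  0.0744] zmax [0.0567 0.0744 0.0764] ((520.4180908203125, -336.6892395019531), (45.45022964477539, 46.977195739746094), 25.280132293701172)
top0 bar [364 190  38  26 441] med [ 0.5028 -0.2678  0.0742] zmax [0.0596 0.0742 0.0764] ((509.76483154296875, -276.76513671875), (45.74991226196289, 62.8133430480957), 22.08219718933105
[... 867 characters left out ...]
077 ] ((517.4373779296875, -300.3233337402344), (43.4339485168457, 111.95382690429688), 16.723270416259766)
scene0 postTop [172 130  14  11  87] med [ 0.5149 -0.2954  0.1264] zmax [0.1175 0.1264 0.1282] ((515.2566528320312, -299.56365966796875), (23.716773986816406, 27.316869735717773), 13.45144271850586)
scene0 board [195 163  12  14  47] med [ 0.5096 -0.2481  0.0167] zmax [0.0111 0.0167 0.0232] ((501.1109924316406, -247.86956787109375), (47.95801544189453, 13.584701538085938), 1.4983103275299072)
scene0 board [  214   185   216   188 15356] med [0.5857 0.1894 0.0184] zmax [0.0164 0.0184 0.0204] ((556.2774658203125, 145.616455078125), (398.6689453125, 260.18304443359375), 85.57884216308594)
```

Call:
servo_tool --deltas '[4.2, -1.3, 0, 0, 0, 0, 4.2, -1.3, 0, 0, 0, 0, 4.2, -1.3, 0, 0, 0, 0, 4.2, -1.3, 0, 0, 0, 0, 4.2, -1.3, 0, 0, 0, 0, 4.2, -1.3, 0, 0, 0, 0, 4.2, -1.3, 0, 0, 0, 0, 4.2, -1.3, 0, 0, 0, 0, 0, 0, 0, 0, 0, 0]' --jaw 8.5

```text
clock: 1.0
position: [0.4838, -0.3226, 0.2252]
ee_rot: [-0.004, 0.986, 0.168, -0.001]
contact_force: [0.1, -0.6, -0.8]
width: 0.0847
```

```bash
cat > w.py <<'E'
from h import *
import sys
from scipy.spatial.transform import Rotation as Ro
tag=sys.argv[1]
grab('wrist',tag)
s=manip.get_state();print(s['clock'],s['position'],s['width'],s['contact_force'])
q=s['ee_rot'];R=Ro.from_quat([q[1],q[2],q[3],q[0]]).as_matrix();print(np.round(R,4),'yaw x',np.degrees(np.arctan2(R[1,0],R[0,0])))
E
python3 w.py w1
```

```text
1.05 [ 0.48176435 -0.32406257  0.22511079] 0.08479381628969394 [-0.32680015  0.35526953  0.20808966]
[[ 0.9437  0.3308 -0.0064]
 [ 0.3308 -0.9437  0.0058]
 [-0.0041 -0.0075 -1.    ]] yaw x 19.31950678337935
```

View pics/w1.png

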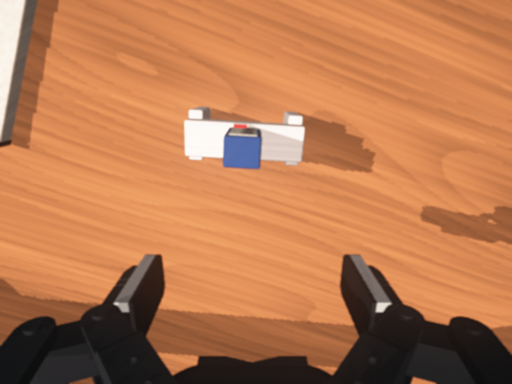

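```bash
cat > g.py <<'E'
from h import *
im,W=cloud('w1'); h=cv2.cvtColor(im,cv2.COLOR_RGB2HSV);H,S,V=[h[...,i].astype(int) for i in range(3)]
blue=(H>100)&(H<130)&(S>100)
m=blue&(W[...,2]>.12); P=W[m]; print('post',P.mean(0),cv2.minAreaRect((P[:,:2]*1000).astype(np.float32)))
v,u=np.mgrid[:384,:512]
m=(W[...,2]>.068)&(W[...,2]<.08)&~blue&(v<200)
P=W[m];print('bar',np.median(P,0),cv2.minAreaRect((P[:,:2]*1000).astype(np.float32)))
# ray cast of corners
m=((W[...,2]>.068)&(W[...,2]<.14)&(v<200)).astype(np.uint8)
E
python3 g.py
```

```text
post [ 0.51188478 -0.30442567  0.12605262] ((511.6191711425781, -304.3322448730469), (23.91362953186035, 27.432083129882812), 17.753267288208008)
bar [ 0.51350015 -0.31049691  0.07401459] ((511.52130126953125, -304.8448486328125), (34.250797271728516, 112.12487030029297), 16.188716888427734)
```

Call:
servo_tool --deltas '[1.8, -0.45, 1, -0.4, 0.2, 1.5, 1.8, -0.45, 1, 0, 0, 1.3, 0, 0, 3, 0, 0, 0, 0, 0, 0, 0, 0, 0, 0, 0, 0, 0, 0, 0]'

```text
clock: 1.55
position: [0.51, -0.3071, 0.1737]
ee_rot: [0.001, 0.99, 0.141, -0.002]
contact_force: [0.6, -0.4, 0.3]
width: 0.0849
```

```bash
python3 w.py w2; sed -i "s/'w1'/'w2'/;s/(v<200)/(v<300)/g" g.py; python3 g.py
```

```text
1.6 [ 0.50947458 -0.30692448  0.17340882] 0.08514046506377275 [ 0.02646394 -0.33650861 -0.12493867]
[[ 9.601e-01  2.795e-01 -5.600e-03]
 [ 2.795e-01 -9.601e-01 -2.000e-03]
 [-5.900e-03  3.000e-04 -1.000e+00]] yaw x 16.23314309989308
post [ 0.51410017 -0.30217128  0.1259746 ] ((513.8616943359375, -302.1356201171875), (24.237287521362305, 27.371051788330078), 16.55746841430664)
bar [ 0.5164239  -0.30274066  0.07391335] ((513.7555541992188, -302.5774230957031), (33.936397552490234, 112.07866668701172), 16.15657615661621)
```

View pics/w2.png

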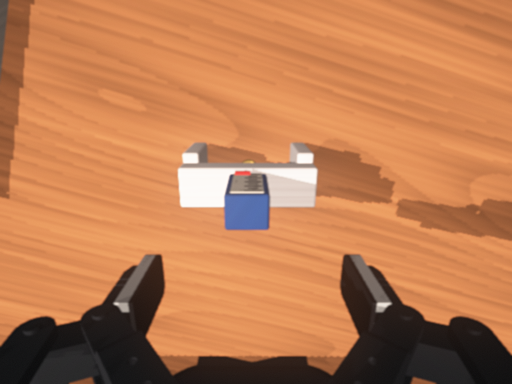

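Call:
servo_tool --deltas '[0.5, -0.3, 1.5, 0, 0.3, 0, 0.1, -0.1, 2, 0, 0, 0, 0, 0, 2, 0, 0, 0, 0, 0, 1.5, 0, 0, 0, 0, 0, 1, 0, 0, 0, 0, 0, 0, 0, 0, 0]'

```text
clock: 2.2
position: [0.5154, -0.309, 0.1001]
ee_rot: [0.006, 0.99, 0.138, 0.004]
contact_force: [-0.7, -0.1, -0.1]
width: 0.0849
```

```bash
python3 w.py w3; sed -i "s/'w2'/'w3'/;s/(v<300)/(v<300)/g" g.py; python3 g.py
```

```text
2.25 [ 0.51598239 -0.3094486   0.10090615] 0.08486723044745068 [ 0.19810826 -0.87187926 -0.36216205]
[[ 0.9617  0.2738  0.0119]
 [ 0.274  -0.9617 -0.0119]
 [ 0.0081  0.0147 -0.9999]] yaw x 15.900781906849478
post [ 0.51608377 -0.30303771  0.1270986 ] ((515.0540771484375, -302.916259765625), (25.1798152923584, 28.069507598876953), 17.007749557495117)
bar [ 0.51880338 -0.30429978  0.07501789] ((514.7803955078125, -303.3115539550781), (34.94028091430664, 112.24500274658203), 16.13749122619629)
```

View pics/w3.png

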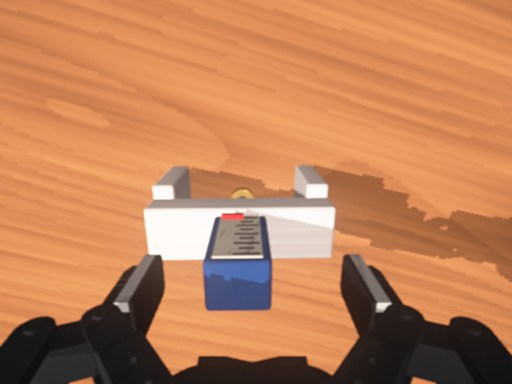

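```bash
python3 - <<'E'
from h import *
from scipy.spatial.transform import Rotation as Ro
for i in range(3):
    s=manip.get_state();q=s['ee_rot'];R=Ro.from_quat([q[1],q[2],q[3],q[0]]).as_matrix()
    c=eyes.get_calibration('wrist');print(s['clock'],s['position'],R[:,2].round(4),s['qd'].round(3),'cam z',cv2.Rodrigues(c['rvec'])[0][2].round(4))
    if i<2: eyes.get_image('wrist')
E
```

```text
2.25 [ 0.51598239 -0.3094486   0.10090615] [ 0.0119 -0.0119 -0.9999] [ 0.005 -0.011 -0.019  0.002 -0.001  0.001] cam z [-0.2996 -0.0994 -0.9489]
2.3 [ 0.51643713 -0.30952214  0.10136918] [ 0.0128 -0.0125 -0.9998] [ 0.005 -0.007 -0.008  0.002 -0.003  0.001] cam z [-0.2986 -0.0999 -0.9491]
2.35 [ 0.51665693 -0.30951066  0.10158479] [ 0.0133 -0.0127 -0.9998] [ 0.005 -0.004 -0.002 -0.    -0.003  0.001] cam z [-0.2982 -0.1002 -0.9492]
```

Call:
servo_tool --deltas '[0, -0.65, 0.3, 0.9, -0.5, 0, 0, 0, 0.4, 0, 0, 0, 0, 0, 0, 0, 0, 0, 0, 0, 0, 0, 0, 0]'

```text
clock: 2.75
position: [0.516, -0.3035, 0.0964]
ee_rot: [0.001, 0.99, 0.139, 0.001]
contact_force: [-0.7, -0.9, 0.5]
width: 0.0851
```

```bash
python3 w.py w4; sed -i "s/'w3'/'w4'/" g.py; python3 g.py
```

```text
2.8 [ 0.51598278 -0.30348703  0.09634815] 0.08489577365784184 [ 0.27514979 -0.28080154 -0.20653552]
[[ 0.9616  0.2744  0.0029]
 [ 0.2744 -0.9616 -0.0014]
 [ 0.0024  0.0021 -1.    ]] yaw x 15.927662572786495
post [ 0.51573766 -0.30247216  0.12620809] ((514.7380981445312, -302.3497619628906), (24.95929527282715, 28.340919494628906), 16.37470054626465)
bar [ 0.51810624 -0.30322699  0.0741654 ] ((514.2067260742188, -302.8138122558594), (34.78675842285156, 112.19017028808594), 16.297649383544922)
```

Call:
servo_tool --deltas '[-0.1, -0.1, 0.6, 0, 0, -0.4, 0, 0, 0.6, 0, 0, 0, 0, 0, 0, 0, 0, 0, 0, 0, 0, 0, 0, 0]'

```text
clock: 3.2
position: [0.5144, -0.3026, 0.083]
ee_rot: [0.001, 0.99, 0.142, 0.001]
contact_force: [-0.6, 0.2, -1.1]
width: 0.085
```

```bash
python3 w.py w5
```

```text
3.25 [ 0.51439894 -0.30255016  0.08300982] 0.08527934414712049 [-0.02186456  0.03425353 -0.28043556]
[[ 0.9595  0.2819  0.0022]
 [ 0.2819 -0.9595 -0.001 ]
 [ 0.0019  0.0016 -1.    ]] yaw x 16.3716292443742
```

View pics/w5.png

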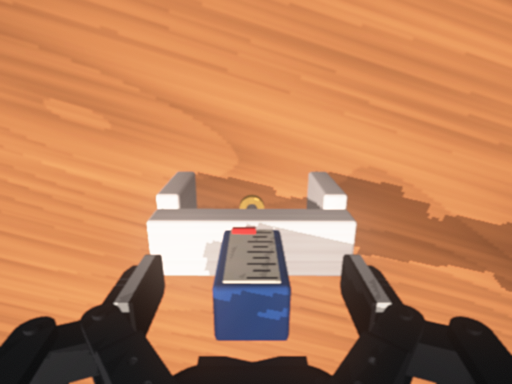

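Post centred between the fingers (post x 215–290, jaws 160–345). Closing.

Call:
servo_tool --deltas '[0, 0, 0, 0, 0, 0, 0, 0, 0, 0, 0, 0, 0, 0, 0, 0, 0, 0, 0, 0, 0, 0, 0, 0, 0, 0, 0, 0, 0, 0, 0, 0, 0, 0, 0, 0, 0, 0, 0, 0, 0, 0, 0, 0, 0, 0, 0, 0]' --jaw 2 --grip_force 60

```text
clock: 4.05
position: [0.5144, -0.3023, 0.0834]
ee_rot: [0.001, 0.99, 0.142, 0.001]
contact_force: [0.0, 0.6, 0.1]
width: 0.0291
```

Call:
servo_tool --deltas '[0, 0, -1.5, 0, 0, 0, 0, 0, -2.5, 0, 0, 0, 0, 0, -2.5, 0, 0, 0, 0, 0, -2.5, 0, 0, 0, 0, 0, -1, 0, 0, 0, 0, 0, 0, 0, 0, 0]'

```text
clock: 4.65
position: [0.5095, -0.299, 0.1778]
ee_rot: [-0.006, 0.99, 0.142, -0.006]
contact_force: [-0.0, 0.3, -6.5]
width: 0.0297
```

```bash
python3 w.py w6; python3 - <<'E'
from h import *
grab('scene','s6')
E
```

```text
4.7 [ 0.50909285 -0.29876595  0.17696034] 0.029354500166094748 [ 0.26665396  0.75331931 -7.15441904]
[[ 0.9594  0.2816 -0.0142]
 [ 0.2817 -0.9594  0.0115]
 [-0.0104 -0.015  -0.9998]] yaw x 16.36358955050765
```

View pics/w6.png

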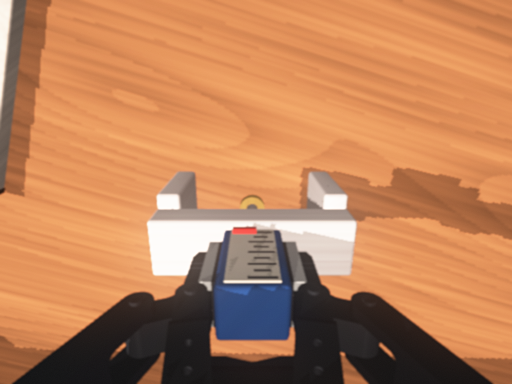

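View pics/s6.png

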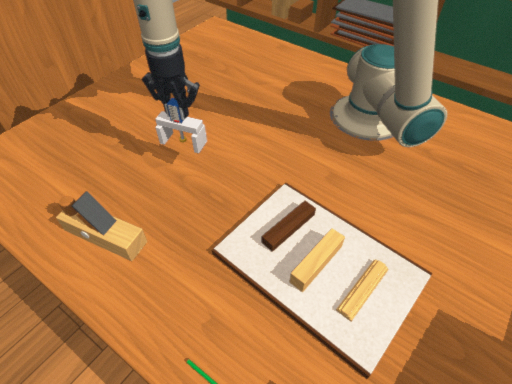

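Call:
servo_tool --deltas '[0.7, -2, 0, -0.4, 0.3, 1, 1.35, -3.88, 0, -0.4, 0.3, 3.2, 1.12, -3.95, 0, 0, 0, 3.2, 0.9, -4.0, 0, 0, 0, 3.2, 0.66, -4.05, 0, 0, 0, 3.2, 0.43, -4.08, 0, 0, 0, 3.2, 0.2, -4.1, 0, 0, 0, 3.2, 0, -3.5, 0, 0, 0, 3.2, -0.2, -2, 0, 0, 0, 2, 0, 0, 0, 0, 0, 0, 0, 0, 0, 0, 0, 0]'

```text
clock: 5.85
position: [0.5208, 0.0363, 0.1572]
ee_rot: [-0.003, 0.996, -0.09, -0.017]
contact_force: [0.2, -1.4, -7.2]
width: 0.0295
```

```bash
python3 w.py w7; python3 - <<'E'
from h import *
grab('top','t7')
E
```

```text
5.9 [0.52056988 0.03627706 0.1570993 ] 0.02915702043112342 [-0.21766633 -0.18628307 -5.99473388]
[[ 0.9831 -0.1798 -0.0337]
 [-0.1796 -0.9837  0.0104]
 [-0.035  -0.0042 -0.9994]] yaw x -10.352500977019105
```

View pics/w7.png

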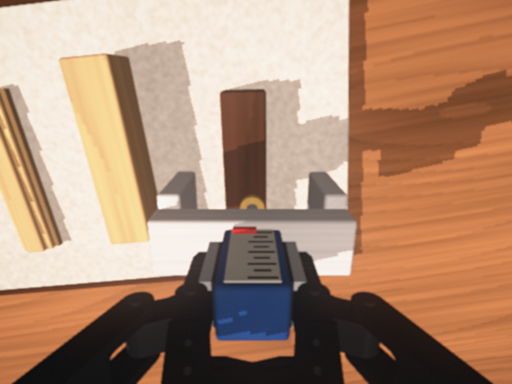

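View pics/t7.png

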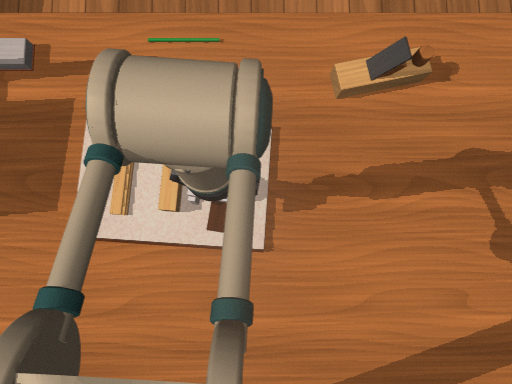

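```bash
cat > st.py <<'E'
from h import *
import sys
im,W=cloud(sys.argv[1]); h=cv2.cvtColor(im,cv2.COLOR_RGB2HSV);H,S,V=[h[...,i].astype(int) for i in range(3)]
m=(abs(W[...,2]-.046)<.005)&(V<140)&(S>70)&(abs(W[...,1]-.045)<.06)
n,l,st,ce=cv2.connectedComponentsWithStats(m.astype(np.uint8));i=1+np.argmax(st[1:,4]);m=l==i;print(st[i])
# ray-cast pixels onto plane z=.046
z=np.load(f'pics/{sys.argv[1]}.npz');K=z['K'];R=cv2.Rodrigues(z['r'])[0];C=-R.T@z['t'].reshape(3)
v,u=np.nonzero(m);d=np.stack([(u-K[0,2])/K[0,0],(v-K[1,2])/K[1,1],np.ones(len(u))],1)@R
P=(C+d*((.046-C[2])/d[:,2])[:,None])[:,:2]
# depth based
D=W[m][:,:2]
for nm,Q in(('ray',P),('dep',D)):
    r=cv2.minAreaRect((Q*1000).astype(np.float32));print(nm,r)
    # sidelines per image row
    L=[];Rr=[]
    rows=np.unique(v)[6:-3]
    for y in rows:
        k=np.nonzero(v==y)[0];L.append(Q[k[np.argmin(u[k])]]);Rr.append(Q[k[np.argmax(u[k])]])
    for e in(L,Rr):
        f=cv2.fitLine(np.array(e,np.float32)*1000,cv2.DIST_HUBER,0,.01,.01).ravel();a=np.degrees(np.arctan2(f[1],f[0]));a=(a+90)%180-90
        print('  edge ang %.2f y at x=525: %.1f'%(a,f[3]+(525-f[2])*f[1]/f[0]))
    print('  far end x', np.percentile(Q[:,0],[98,99.5])*1000, Q[Q[:,0]>np.percentile(Q[:,0],97)].mean(0))
E
python3 st.py w7
```

```text
[ 221   90   45  119 4684]
ray ((549.3550415039062, 37.774803161621094), (34.0340461730957, 97.87669372558594), 80.55191802978516)
  edge ang -9.45 y at x=525: 58.6
  edge ang -9.45 y at x=525: 24.6
  far end x [596.0996084  598.16708509] [0.59687056 0.03643647]
dep ((548.7860717773438, 37.91162109375), (34.31192398071289, 98.62586975097656), 80.52619171142578)
  edge ang -9.45 y at x=525: 58.8
  edge ang -9.46 y at x=525: 24.5
  far end x [596.05589129 598.10891303] [0.59681586 0.03657575]
```

Call:
servo_tool --deltas '[0.2, -0.6, 0, -0.2, 2, -0.9, 0, 0, 0.7, 0, 0, 0, 0, 0, 0.7, 0, 0, 0, 0, 0, 0, 0, 0, 0, 0, 0, 0, 0, 0, 0]'

```text
clock: 6.45
position: [0.5236, 0.0362, 0.1407]
ee_rot: [0.001, 0.996, -0.085, -0.001]
contact_force: [-0.4, -0.4, -5.4]
width: 0.0294
```

```bash
python3 w.py w8; python3 st.py w8
```

```text
6.5 [0.52345033 0.03620667 0.14060066] 0.029546596548166066 [ 0.03286299 -0.32656958 -5.98126228]
[[ 0.9854 -0.1703 -0.0027]
 [-0.1703 -0.9854 -0.0018]
 [-0.0023  0.0022 -1.    ]] yaw x -9.804294237673119
[ 220  100   47  109 4575]
ray ((555.8525390625, 36.56644821166992), (34.44285583496094, 84.27970123291016), 80.34859466552734)
  edge ang -9.35 y at x=525: 58.7
  edge ang -9.66 y at x=525: 24.8
  far end x [596.61479536 598.49628498] [0.59729234 0.03713129]
dep ((555.7216796875, 36.78950500488281), (34.73506164550781, 84.82026672363281), 81.0516586303711)
  edge ang -9.31 y at x=525: 58.7
  edge ang -9.67 y at x=525: 24.8
  far end x [596.55316001 598.42481698] [0.59724337 0.03730011]
```

Call:
servo_tool --deltas '[-0.05, -0.6, 0, 0, 0, -0.3, 0, 0, 0.7, 0, 0, 0, 0, 0, 0.7, 0, 0, 0, 0, 0, 0, 0, 0, 0, 0, 0, 0, 0, 0, 0]'

```text
clock: 7.0
position: [0.5245, 0.0426, 0.1255]
ee_rot: [0.001, 0.997, -0.083, -0.001]
contact_force: [0.2, -0.2, -5.5]
width: 0.0292
```

```bash
python3 w.py w9; python3 st.py w9
```

```text
7.05 [0.52437944 0.04261307 0.12547317] 0.029789388483452226 [-0.96696054 -0.10175698 -5.01331967]
[[ 0.9863 -0.1649 -0.0026]
 [-0.1649 -0.9863 -0.0016]
 [-0.0023  0.002  -1.    ]] yaw x -9.492488100149808
[ 228  101   50  108 4920]
ray ((558.7030029296875, 36.49359130859375), (34.93362045288086, 78.22445678710938), 80.64434814453125)
  edge ang -10.03 y at x=525: 59.6
  edge ang -9.30 y at x=525: 24.7
  far end x [596.52260494 598.38713904] [0.59720558 0.03738405]
dep ((558.269287109375, 36.5738410949707), (35.27496337890625, 79.0132827758789), 80.61576843261719)
  edge ang -10.07 y at x=525: 59.7
  edge ang -9.36 y at x=525: 24.6
  far end x [596.4590716  598.31756692] [0.59715228 0.03753819]
```

View pics/w9.png

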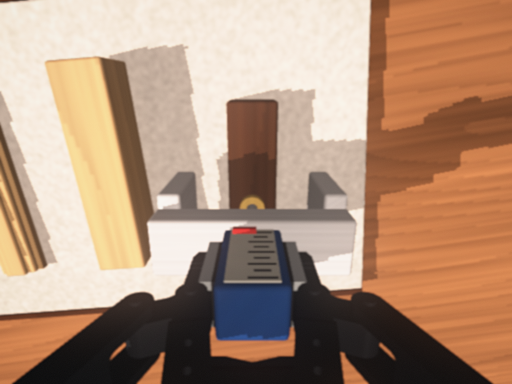

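Call:
servo_tool --deltas '[0, 0, 0.5, 0, 0, 0, 0, 0, 0.5, 0, 0, 0, 0, 0, 0.5, 0, 0, 0, 0, 0, 0.3, 0, 0, 0, 0, 0, 0, 0, 0, 0, 0, 0, 0, 0, 0, 0]'

```text
clock: 7.65
position: [0.525, 0.0425, 0.1065]
ee_rot: [0.001, 0.997, -0.083, -0.0]
contact_force: [-0.7, -0.1, -5.3]
width: 0.0293
```

```bash
python3 w.py w10
```

```text
7.7 [0.52499744 0.04255314 0.10649626] 0.029254621258077335 [-0.66001673  0.55407617 -5.32872775]
[[ 9.863e-01 -1.650e-01 -1.000e-03]
 [-1.650e-01 -9.863e-01 -1.600e-03]
 [-7.000e-04  1.700e-03 -1.000e+00]] yaw x -9.498705420882324
```

Call:
servo_tool --deltas '[-0.05, 0.05, 0.2, 0, 0, 0, 0, 0, 0.2, 0, 0, 0, 0, 0, 0, 0, 0, 0, 0, 0, 0, 0, 0, 0]'

```text
clock: 8.1
position: [0.5248, 0.0422, 0.1027]
ee_rot: [0.001, 0.997, -0.083, 0.0]
contact_force: [-0.1, 0.2, -4.8]
width: 0.0291
```

Call:
servo_tool --deltas '[0, 0, 0.1, 0, 0, 0, 0, 0, 0, 0, 0, 0, 0, 0, 0, 0, 0, 0]'

```text
clock: 8.4
position: [0.5248, 0.0422, 0.1017]
ee_rot: [0.001, 0.997, -0.083, 0.0]
contact_force: [0.1, -0.4, -5.1]
width: 0.0291
```

Call:
servo_tool --deltas '[0, 0, 0.1, 0, 0, 0, 0, 0, 0, 0, 0, 0, 0, 0, 0, 0, 0, 0]'

```text
clock: 8.7
position: [0.5248, 0.0423, 0.1015]
ee_rot: [0.001, 0.997, -0.083, 0.0]
contact_force: [-1.0, 1.2, -3.6]
width: 0.0293
```

Call:
servo_tool --deltas '[0, 0, 0.1, 0, 0, 0, 0, 0, 0, 0, 0, 0, 0, 0, 0, 0, 0, 0]'

```text
clock: 9.0
position: [0.5248, 0.0423, 0.1014]
ee_rot: [0.001, 0.997, -0.083, 0.001]
contact_force: [-0.8, 1.2, -3.0]
width: 0.0294
```

Call:
servo_tool --deltas '[0, 0, 0.1, 0, 0, 0, 0, 0, 0, 0, 0, 0, 0, 0, 0, 0, 0, 0]'

```text
clock: 9.3
position: [0.5248, 0.0423, 0.1014]
ee_rot: [0.001, 0.997, -0.083, 0.001]
contact_force: [-1.0, 0.9, -1.0]
width: 0.0293
```

```bash
python3 w.py w11; python3 - <<'E'
from h import *
grab('scene','s11'); print(manip.get_state()['moment'])
im=cv2.imread('pics/s11.png')[150:270,210:370];cv2.imwrite('pics/s11c.png',cv2.resize(im,None,fx=5,fy=5,interpolation=cv2.INTER_CUBIC))
E
```

```text
9.35 [0.5248693  0.04232866 0.10136863] 0.029202690226664895 [-1.31951343  0.44777536 -1.87285498]
[[ 0.9863 -0.1648  0.0017]
 [-0.1648 -0.9863 -0.0016]
 [ 0.0019  0.0013 -1.    ]] yaw x -9.483958589840872
[-0.05074317  0.23659649 -0.04872363]
```

View pics/s11c.png

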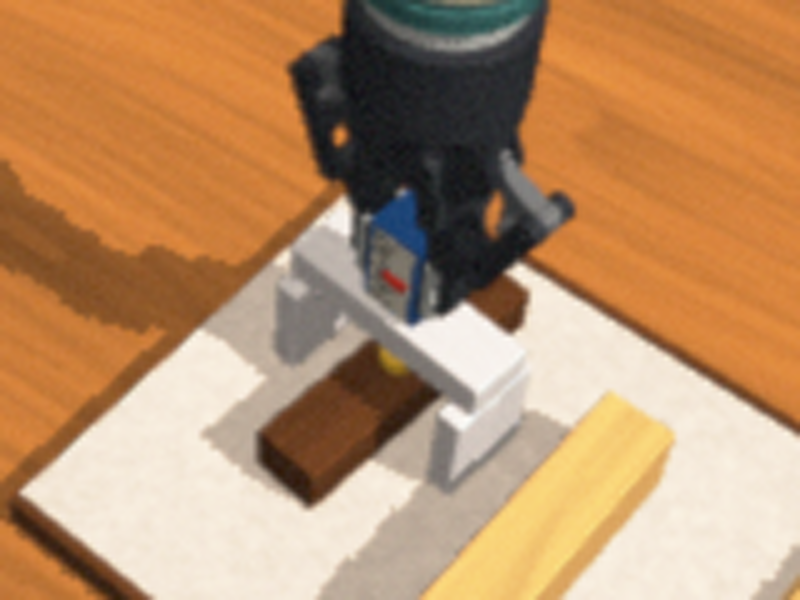

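View pics/w11.png

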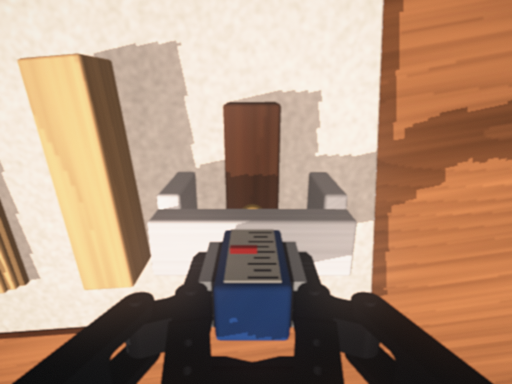

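Call:
servo_tool --deltas '[0, 0, 0.1, 0, 0, 0, 0, 0, 0, 0, 0, 0, 0, 0, 0, 0, 0, 0]'

```text
clock: 9.7
position: [0.5249, 0.0423, 0.1014]
ee_rot: [0.001, 0.997, -0.083, 0.001]
contact_force: [-0.8, 0.5, -0.9]
width: 0.0295
```

Call:
servo_tool --deltas '[0, 0, 0.1, 0, 0, 0, 0, 0, 0, 0, 0, 0, 0, 0, 0, 0, 0, 0]'

```text
clock: 10.0
position: [0.525, 0.0424, 0.1014]
ee_rot: [0.001, 0.997, -0.083, 0.001]
contact_force: [-1.7, 2.3, 1.0]
width: 0.0291
```

Fully supported by the board (net force ≥ 0). Release.

Call:
servo_tool --deltas '[0, 0, 0, 0, 0, 0, 0, 0, 0, 0, 0, 0, 0, 0, 0, 0, 0, 0, 0, 0, 0, 0, 0, 0, 0, 0, 0, 0, 0, 0, 0, 0, 0, 0, 0, 0]' --jaw 7 --grip_force 20

```text
clock: 10.6
position: [0.5282, 0.0419, 0.1018]
ee_rot: [0.001, 0.997, -0.083, 0.004]
contact_force: [-0.6, 1.7, -0.3]
width: 0.07
```

```bash
python3 w.py w12
```

```text
10.65 [0.52816511 0.04194209 0.1017977 ] 0.06986844988487462 [-0.09727854  0.27538924 -0.42192516]
[[ 9.863e-01 -1.648e-01  8.500e-03]
 [-1.648e-01 -9.863e-01 -2.200e-03]
 [ 8.800e-03  8.000e-04 -1.000e+00]] yaw x -9.487125938092015
```

View pics/w12.png

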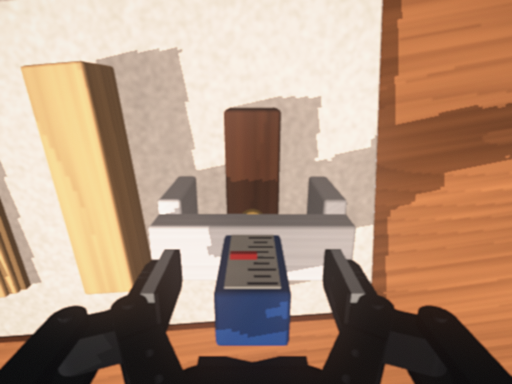

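Call:
servo_tool --deltas '[0, 0, -1, 0, 0, 0, 0, 0, -2, 0, 0, 0, 0, 0, -3, 0, 0, 0, 0, 0, -4, 0, 0, 0, 0, 0, -4, 0, 0, 0, -2, 2, -2, 0, 0, 0, -3, 4, 0, 0, 0, 0, -3, 4, 0, 0, 0, 0, -3, 4, 0, 0, 0, 0, -3, 4, 0, 0, 0, 0, -3, 4, 0, 0, 0, 0, -2, 4, 0, 0, 0, 0, 0, 4, 0, 0, 0, 0, 0, 0, 0, 0, 0, 0, 0, 0, 0, 0, 0, 0]'

```text
clock: 12.15
position: [0.2866, -0.2285, 0.2779]
ee_rot: [0.006, 0.997, -0.081, 0.013]
contact_force: [-0.5, -0.0, 0.9]
width: 0.0701
```

```bash
python3 w.py w13; python3 - <<'E'
from h import *
for n in('scene','top'):
    grab(n,n+'13'); im,W=cloud(n+'13')
    h=cv2.cvtColor(im,cv2.COLOR_RGB2HSV);H,S,V=[h[...,i].astype(int) for i in range(3)]
    roi=(abs(W[...,0]-.525)<.1)&(abs(W[...,1]-.043)<.08)
    for nm,m in(('post',(H>100)&(H<130)&(S>100)&(W[...,2]>.13)&roi),('bar',(abs(W[...,2]-.093)<.006)&(S<80)&roi),('strip',(abs(W[...,2]-.046)<.005)&(V<110)&(S>70)&roi)):
        P=W[m]; 
        if len(P)>5: print(n,nm,len(P),np.median(P,0).round(4),cv2.minAreaRect((P[:,:2]*1000).astype(np.float32)))
im=cv2.imread('pics/scene13.png')[150:270,210:370];cv2.imwrite('pics/s13c.png',cv2.resize(im,None,fx=5,fy=5,interpolation=cv2.INTER_CUBIC))
E
```

```text
12.2 [ 0.28701877 -0.22866531  0.27801767] 0.06995361565239623 [-0.52220966 -0.46668779  0.11908841]
[[ 0.9868 -0.1603  0.0248]
 [-0.1599 -0.987  -0.0162]
 [ 0.0271  0.012  -0.9996]] yaw x -9.206775625820876
scene post 153 [0.5266 0.0476 0.145 ] ((525.6160888671875, 44.353599548339844), (27.84090805053711, 25.63442039489746), 79.05243682861328)
scene bar 523 [0.5313 0.0594 0.0931] ((525.0889282226562, 43.19538116455078), (111.51860809326172, 35.78038024902344), 80.2310562133789)
scene strip 436 [0.5499 0.0387 0.046 ] ((526.7618408203125, 43.485694885253906), (34.958831787109375, 146.776611328125), 80.7964096069336)
top post 216 [0.524  0.0418 0.1441] ((524.3231201171875, 41.33205032348633), (27.74388313293457, 24.751861572265625), 80.45693969726562)
top bar 757 [0.5227 0.0258 0.0921] ((524.5172119140625, 41.133628845214844), (111.80902099609375, 34.1746940612793), 80.48771667480469)
top strip 950 [0.5041 0.041  0.0452] ((535.1906127929688, 76.26138305664062), (109.42207336425781, 160.45330810546875), 80.85286712646484)
```

View pics/s13c.png

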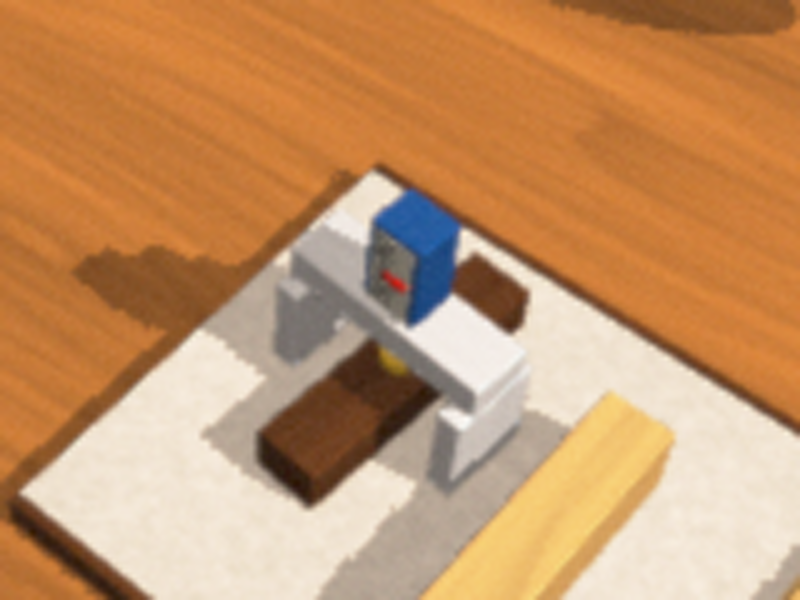

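View pics/top13.png

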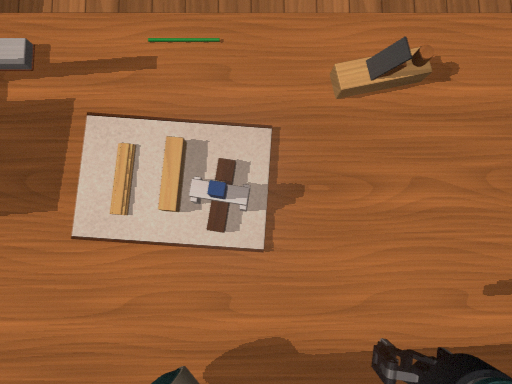

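Call:
servo_tool --deltas '[0, 0, 0, 0, 0, 0, 0, 0, 0, 0, 0, 0]'

```text
clock: 12.5
position: [0.2884, -0.2256, 0.2777]
ee_rot: [0.006, 0.997, -0.077, 0.013]
contact_force: [0.3, 0.7, 0.9]
width: 0.0703
```

```bash
python3 -c "
from rig import manip
print(manip.sign_off())"
```

```text
the job is handed in; nothing more can be done
None
```

The gauge is standing astride the middle of the walnut strip, released, and the job is handed in at about 12.5 s. I gripped it by the blue post and lowered it in 1–2 mm steps until the board carried its weight. I then opened the jaws and backed the arm well clear.

**Gauge placement:** In the top view, the gauge's centre is within about 1 mm of the strip's middle, and it is square across the strip to within about 0.5°.

**Legs on the board:** The post top measures z ≈ 0.1445 m against 0.145 m expected with both soles on the board. Before release the TCP had stopped at the matching height of 0.1014 m.

**Foot:** In the wrist and scene views the brass foot rests on the strip and the red marker has moved along its scale. I did not read the value off the scale. With the legs on the board it should read about 0.020 m.

**Strip:** The scene view has it where it was, to about 1 mm and 1°. My automatic top-view fit for the strip was spoiled because the mask caught something else. For that view I only have the picture, in which the strip looks unmoved.

**On release:** The open gripper shifted about 3 mm along x. The pads were already clear of the post, and the gauge did not visibly move.

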